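# Line up the printing pads by size

### The job

Set the four red printing pads out along the grey rail in order of size, one on each white mark, from the smallest at the end with the little yellow disc to the largest at the end with the bigger blue disc. Stand each pad upright, dome up, centred on its mark, and do not let any pad tip over on the way.

Things in the scene. Friction and masses are not known exactly. Their poses are not given: they have to be found in the camera images.
- pad_1: The smallest of four printing pads: a brick-red silicone dome on an 8 mm bright aluminium foot disc, standing upright on the bench. Round, 26 mm diameter, 42 mm tall; its side is straight and vertical from the underside up to 30 mm, above that the dome narrows. About 40 g. Origin: centre of the underside; z up through the dome. Rigid; grip across the side.
- pad_2: The second smallest of four printing pads: a brick-red silicone dome on an 8 mm bright aluminium foot disc, standing upright on the bench. Round, 38 mm diameter, 50 mm tall; its side is straight and vertical from the underside up to 34 mm, above that the dome narrows. About 80 g. Origin: centre of the underside; z up through the dome. Rigid; grip across the side.
- pad_3: The second largest of four printing pads: a brick-red silicone dome on an 8 mm bright aluminium foot disc, standing upright on the bench. Round, 50 mm diameter, 58 mm tall; its side is straight and vertical from the underside up to 38 mm, above that the dome narrows. About 150 g. Origin: centre of the underside; z up through the dome. Rigid; grip across the side.
- pad_4: The largest of four printing pads: a brick-red silicone dome on an 8 mm bright aluminium foot disc, standing upright on the bench. Round, 62 mm diameter, 66 mm tall; its side is straight and vertical from the underside up to 42 mm, above that the dome narrows. About 250 g. Origin: centre of the underside; z up through the dome. Rigid; grip across the side.
- mark_a: One of four identical flat white marks, 70 mm diameter with a black centre dot, in a straight row 92 mm apart in the order a, b, c, d on the fixed grey rail (100 x 470 mm, its flat top 12 mm above the bench). Origin: centre of the mark, on the rail's top; y runs along the row from a towards d, x across the row, z up.
- mark_b: One of four identical flat white marks, 70 mm diameter with a black centre dot, in a straight row 92 mm apart in the order a, b, c, d on the fixed grey rail (100 x 470 mm, its flat top 12 mm above the bench). Origin: centre of the mark, on the rail's top; y runs along the row from a towards d, x across the row, z up.
- mark_c: One of four identical flat white marks, 70 mm diameter with a black centre dot, in a straight row 92 mm apart in the order a, b, c, d on the fixed grey rail (100 x 470 mm, its flat top 12 mm above the bench). Origin: centre of the mark, on the rail's top; y runs along the row from a towards d, x across the row, z up.
- mark_d: One of four identical flat white marks, 70 mm diameter with a black centre dot, in a straight row 92 mm apart in the order a, b, c, d on the fixed grey rail (100 x 470 mm, its flat top 12 mm above the bench). Origin: centre of the mark, on the rail's top; y runs along the row from a towards d, x across the row, z up.
- tag_small: Yellow disc, 22 mm diameter, 8 mm high, fixed at one end of the rail in line with the marks, 70 mm from the nearest mark (next to mark_a or next to mark_d): the end for the smallest pad. Origin: centre of its underside, on the rail's top.
- tag_large: Blue disc, 38 mm diameter, 8 mm high, fixed at the other end of the rail in line with the marks, 70 mm from the nearest mark: the end for the largest pad. Origin: centre of its underside, on the rail's top.
There are look-alikes about, which are no part of the job. Leave any turquoise look-alike of the pad_4 alone. What is shaped like the pad_3 but green or purple is not meant.

How it is judged:
At the end, for the whole second after the job is handed in: Counted from the yellow tag's end of the rail, the pads stand smallest, second smallest, second largest, largest; each pad's centre is within 12 mm (horizontally) of its own mark's centre, standing on the rail (underside within 5 mm of its top), upright within 0.1 rad, and all are at rest (((horizontal distance between tag_small and mark_a below 0.11 m and horizontal distance between pad_1 and mark_a below 0.012 m and horizontal distance between pad_2 and mark_b below 0.012 m and horizontal distance between pad_3 and mark_c below 0.012 m and horizontal distance between pad_4 and mark_d below 0.012 m) or (horizontal distance between tag_small and mark_d below 0.11 m and horizontal distance between pad_1 and mark_d below 0.012 m and horizontal distance between pad_2 and mark_c below 0.012 m and horizontal distance between pad_3 and mark_b below 0.012 m and horizontal distance between pad_4 and mark_a below 0.012 m)) and z of pad_1 in the frame of mark_a between -0.005 and 0.005 m and angle between each of pad_1, pad_2, pad_3, pad_4's own z axis and vertical below 0.1 rad and linear speed of each of pad_1, pad_2, pad_3, pad_4 below 0.02 m/s and angular speed of each of pad_1, pad_2, pad_3, pad_4 below 0.2 rad/s and z of pad_2 in the frame of mark_a between -0.005 and 0.005 m and z of pad_3 in the frame of mark_a between -0.005 and 0.005 m and z of pad_4 in the frame of mark_a between -0.005 and 0.005 m); the robot touches nothing.
It fails at once if a pad is tipped over (more than 0.8 rad from upright) (angle between any of pad_1, pad_2, pad_3, pad_4's own z axis and vertical above 0.8 rad).
It also fails if it takes over 102 s, if anything falls off the work surface, if the arm or the gripper's body presses on something with over 40 N, if the wrist force passes 120 N, or if a joint passes its speed limit or range.

### The arm

A 6-joint arm with a two-finger parallel gripper is mounted at the origin on the work surface. World frame = base frame: x ahead of the robot, y to its left, z up, the work surface at z = 0. Lengths are in m, angles in rad, forces in N, time in s.
With the tool pointing down it reaches from about 0.25 to 0.775 m from the base axis. Payload 4 kg.
Tool frame: the origin (TCP) lies on the centre line of the jaws, within the pads' length; the fingertips stand 25 mm ahead of it and the grasp point (between the pads) lies 6 mm ahead of it; z points along the fingers, y is the line along which they close (so a half turn about z gives the same grasp; the last joint's range is limited). The gripper opens to 94 mm and grips with 3 to 60 N. Pads are 16 mm wide; open, the fingers measure 119 mm over their backs; the gripper's body (75 mm by 177 mm) begins 78 mm behind the grasp point.
Start: joints at [-1.305, 0.087, 1.371, -0, 1.684, -0.103], TCP at [0.198, -0.513, 0.231] pointing down, gripper open.
Joint ranges: [-3.1, 3.1], [-0.76, 2.03], [0.27, 2.55], [-1.08, 4.22], [0.17, 2.65], [-2.57, 2.57]. Speed limits (rad/s): [2.79, 2.79, 3.14, 3.14, 3.14, 3.14].

### API

Orientations are given as [roll, pitch, yaw] about the fixed x, y, z axes, in that order (R = Rz(yaw) Ry(pitch) Rx(roll)).
In Python, from bench import sensors, optics, ticket gives the robot as it stands.
- The arm moves only by the tool send_rows, never from a script. Its argument "rows" is a list of rows, each a list of 6 numbers: the shift along the world's x, y, z in mm, then the turn, a rotation vector about the world's x, y, z in rad. In form: [[x, y, z, wx, wy, wz], ...]. A call has 1 to 8 rows; each row shifts and turns the commanded pose from where the row before left it; what a row does not reach is not made up. A row lasts 1/12 s, in which the tool goes at most 41.7 mm and 7.16 degrees, less where a joint would pass 70% of its speed; a pose out of reach is approached as far as the arm can. A call is refused whole if a number of a shift passes 41.7 or a number of a turn 0.125, either way. A call with a gripper value outside its range is refused whole. "grip" is the finger opening in mm, from 0 to 94, set as the call begins (left out, the last holds). The fingers move at their own pace and stop on an object; the grip force is fixed at half the most. Time passes only in rows, so rows that do not move let the fingers close. It gives the time, the measured TCP pose, the force, the opening and the grip force at its end, in the units of the state.
- sensors.get_obs(): the state, without advancing time (a new reading comes with each control period).
- optics.snapshot(name): name is "scene" or "top"; returns the picture (384x512x3 uint8, red, green, blue); there is no depth.
- optics.camera_model(name): a dict with "vertical_fov" (degrees; the focal length in pixels is half the picture's height over the tangent of half this angle, whatever the lens; pixels are square), "cx", "cy" (the principal point, pixels), "R" (3x3) and "t" (3): a world point X has camera coordinates R X + t. Camera axes: x right, y down, z forward; pixel columns grow to the right and rows downward; lengths in m; the calibration is good to about 2 mm. A picture is of the moment at which its call begins. camera_model takes no time and is no camera call.
- ticket.close_job(): hands the job in; it is judged then, once.
The state is a dict: "time": time; "joint_positions": joint angles; "qvel": joint speeds; "joint_torque": joint torques, N m; "tool_pos": TCP position; "ee_rot": TCP orientation; "wrist_force": force on the tool from outside, world axes, zero at the start; "wrist_torque": the same for the moment, N m; "width": finger opening in m; "finger_force": force on a finger pad.
Only numpy, scipy, OpenCV 4.12 (cv2) and the standard library are available. Lean on these libraries where they do the work, as an engineer would, in place of code of your own. Each camera call takes 0.05 s, during which the arm holds its last target. There are 200 camera calls.

## Working session

There is one attempt and no reset: what is moved stays moved. The work goes in short steps, Python scripts to look and compute and a tool call to move; the robot and the scene stay as the last step left them, time stands still between calls to the robot, and variables do not carry over. Pictures are saved under pics/ and viewed, at most 14 in all, crops included, and the job is handed in when it is done.

Besides the shell and the picture viewer there is one more tool, called by a JSON object that holds its "fn" and its "kwargs". send_rows: Moves the arm, as the interface text tells. Its arguments: {"type":"object","properties":{"rows":{"type":"array"},"grip":{"type":"number"}},"required":["rows"]}

```bash
mkdir -p pics; cat > h.py <<'E'
import numpy as np, cv2
from bench import sensors, optics, ticket
def ray(n,u,v,z):
    m=optics.camera_model(n); f=192/np.tan(np.radians(m['vertical_fov'])/2)
    R=np.array(m['R']);t=np.array(m['t']);c=-R.T@t
    d=R.T@np.array([(u-m['cx'])/f,(v-m['cy'])/f,1]); return (c+d*(z-c[2])/d[2])
def snap(n,name):
    im=optics.snapshot(n); cv2.imwrite(f'pics/{name}.png',im[:,:,::-1]); return im
E
python3 - <<'E'
from h import *
for n in('top','scene'):
    im=snap(n,n+'0'); m=optics.camera_model(n); print(m)
    cv2.imwrite(f'pics/{n}0b.png',cv2.resize(im[:,:,::-1],(800,600),interpolation=cv2.INTER_CUBIC))
o=sensors.get_obs();print(o)
E
```

```text
{'vertical_fov': 50.824677170784376, 'cx': 260.06795816852366, 'cy': 190.34721912905218, 'R': array([[-0.0119158 , -0.99979529, -0.01635183],
       [-0.98744224,  0.0143417 , -0.15732809],
       [ 0.1575304 ,  0.0142718 , -0.987411  ]]), 't': array([-0.03351468,  0.51557938,  1.05221059])}
{'vertical_fov': 48.89013641373969, 'cx': 259.6347623113953, 'cy': 193.54921496504238, 'R': array([[-0.80334147,  0.59551796,  0.00091726],
       [ 0.37084528,  0.50146663, -0.78166809],
       [-0.46595736, -0.62760623, -0.62369396]]), 't': array([ 0.46043218, -0.12869836,  1.39640463])}
{'time': 0.1, 'joint_positions': array([-1.30511958e+00,  8.78726281e-02,  1.37207936e+00, -2.04399852e-05,
        1.68359390e+00, -1.03111862e-01]), 'qvel': array([-0.0020882 , -0.00140802, -0.00402283, -0.00261546, -0.00086094,
       -0.00026085]), 'joint_torque': array([ 3.30574490e-03, -3.41251409e+01, -3.03300762e+01,  7.21255573e-02,
        3.04177066e-02, -1.06658626e-04]), 'tool_pos': array([ 0.19813487, -0.51260181,  0.22943785]), 'ee_rot': array([-3.13964770e+00, -1.80838015e-04,  3.68786153e-01]), 'wrist_force': array([-0.43847884,  0.23645189,  0.13317334]), 'wrist_torque': array([0.0398251 , 0.0297963 , 0.01129357]), 'finger_force': 0.0, 'width': 0.09371150024304657}
```

View pics/top0b.png

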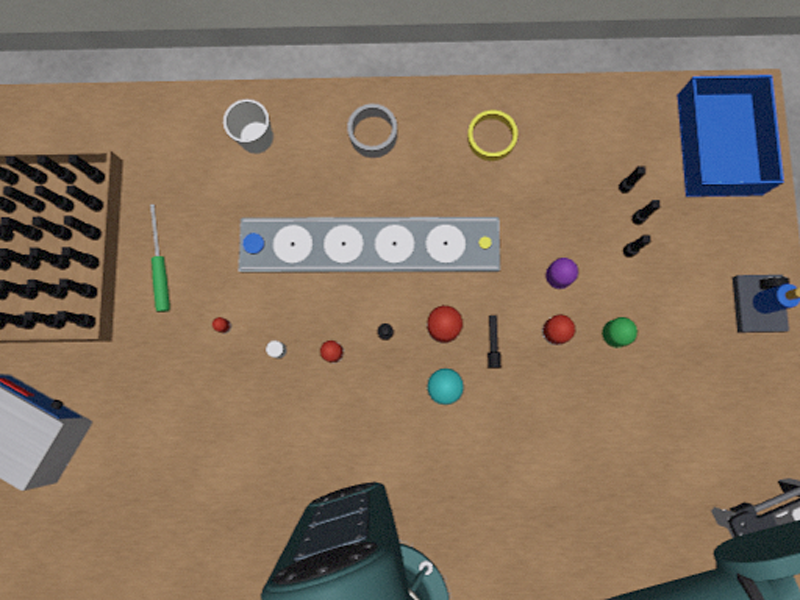

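View pics/scene0b.png

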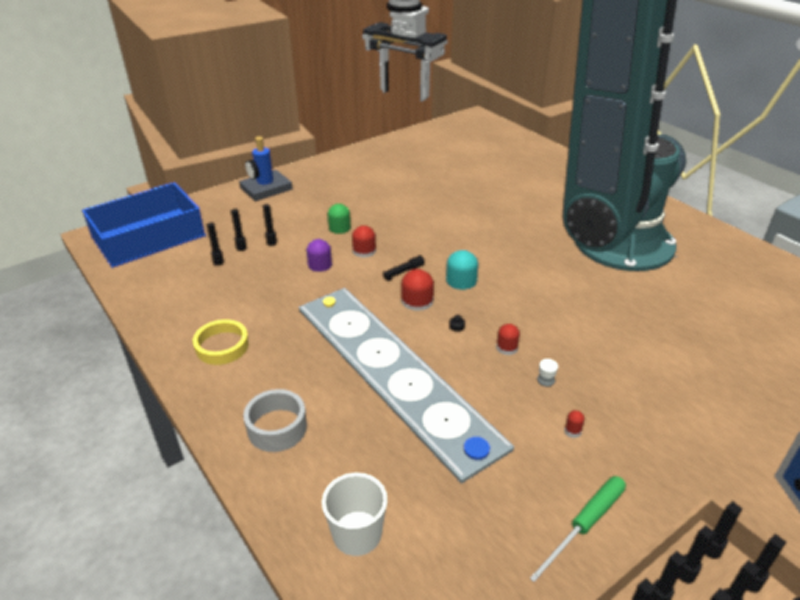

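Top view (enlarged ×1.5625): marks lie at (293,243), (343,243), (394,243) and (445,243), with blue at (253,243) and yellow at (485,242). The red pads are at (221,325) smallest, (331,351), (559,329) and (445,324) largest. The teal, purple and green look-alikes are to be avoided. Next I measure precisely with both cameras.

```bash
cat >> h.py <<'E'
from scipy.optimize import least_squares
S=[(.013,.030,.042),(.019,.034,.050),(.025,.038,.058),(.031,.042,.066)]
def proj(n,X):
    m=optics.camera_model(n); f=192/np.tan(np.radians(m['vertical_fov'])/2)
    p=X@np.array(m['R']).T+np.array(m['t']); return np.c_[f*p[:,0]/p[:,2]+m['cx'],f*p[:,1]/p[:,2]+m['cy']]
def cyl(x,y,r,zs,zt,z0):
    a=np.linspace(0,2*np.pi,48); P=[]
    for z,k in [(.008,1),(zs,1)]+[(zs+(zt-zs)*np.sin(q),np.cos(q)) for q in np.linspace(.2,1.57,8)]:
        P.append(np.c_[x+r*k*np.cos(a),y+r*k*np.sin(a),0*a+z+z0])
    return np.vstack(P)
def cen(n,X):
    M=cv2.moments(cv2.convexHull(proj(n,X).astype(np.float32))); return np.array([M['m10'],M['m01']])/M['m00'],M['m00']
def blobs(mask,amin=30):
    k,l,st,c=cv2.connectedComponentsWithStats(mask.astype(np.uint8)); return [(c[i],st[i,4]) for i in range(1,k) if st[i,4]>=amin]
def red(im):
    h=cv2.cvtColor(im,cv2.COLOR_RGB2HSV); return ((h[...,0]<8)|(h[...,0]>172))&(h[...,1]>140)&(h[...,2]>50)
def fit(n,i,c,z0=0):
    g=ray(n,*c,z0+.03)[:2]
    r=least_squares(lambda q:cen(n,cyl(*q,*S[i],z0))[0]-c,g); return r.x,cen(n,cyl(*r.x,*S[i],z0))[1]
E
python3 - <<'E'
from h import *
for n in('top','scene'):
    im=cv2.imread(f'pics/{n}0.png')[:,:,::-1].copy()
    for c,a in blobs(red(im)):
        print(n,c.round(1),a,[ (i+1,x.round(4),round(A)) for i in range(4) for x,A in [fit(n,i,c)] if .75<A/a<1.3])
    w=(im.min(2)>190)
    for c,a in blobs(w,100): print(n,'white',c.round(1),a,ray(n,*c,.012).round(4))
    h=cv2.cvtColor(im,cv2.COLOR_RGB2HSV)
    for nm,lo,hi in (('blue',105,125),('yel',25,33)):
        for c,a in blobs((h[...,0]>=lo)&(h[...,0]<=hi)&(h[...,1]>150)&(h[...,2]>90),20): print(n,nm,c.round(1),a,ray(n,*c,.02).round(4))
E
```

```text
top [284.3 206.8] 404 [(4, array([ 0.4708, -0.1053]), 441)]
top [357.6 210.4] 287 [(3, array([ 0.4587, -0.3037]), 319)]
top [140.6 207.4] 79 [(1, array([0.4756, 0.2889]), 96)]
top [211.4 224.3] 151 [(2, array([0.4263, 0.0931]), 174)]
top [  9.3 247.4] 65 []
top white [158.2  82.4] 177 [0.8423 0.2528 0.012 ]
top white [186.9 155.7] 456 [0.6217 0.1655 0.012 ]
top white [219.5 155.7] 452 [0.6201 0.0733 0.012 ]
top white [252.1 155.5] 458 [ 0.6192 -0.0186  0.012 ]
top white [284.9 155.5] 461 [ 0.6179 -0.1109  0.012 ]
top blue [466.5  87.1] 2441 [ 0.8074 -0.6315  0.02  ]
top blue [161.9 155.4] 129 [0.6217 0.2341 0.02  ]
top blue [502.6 189.1] 122 [ 0.5123 -0.7021  0.02  ]
top yel [326.6  81.3] 21 [ 0.8326 -0.2349  0.02  ]
top yel [304.2  94.4] 26 [ 0.7942 -0.1695  0.02  ]
scene [232.5 152.7] 212 [(2, array([ 0.4561, -0.3048]), 160), (3, array([ 0.4583, -0.3014]), 258)]
scene [266.6 183.6] 407 [(3, array([ 0.4688, -0.1066]), 314), (4, array([ 0.4709, -0.104 ]), 465)]
scene [325.  215.2] 187 [(2, array([0.4258, 0.0934]), 234)]
scene [367.8 269.4] 125 []
scene white [496.6   3.1] 199 [-1.9669 -0.7883  0.012 ]
scene white [248.9 232.9] 1913 [0.6209 0.0181 0.012 ]
scene white [174.3 263.9] 153 [ 0.8252 -0.0011  0.012 ]
scene white [285.3 268.5] 591 [0.622  0.1672 0.012 ]
scene white [ 79.7 269.7] 142 [ 1.0119 -0.1169  0.012 ]
scene white [227.  323.3] 474 [0.8139 0.211  0.012 ]
scene blue [168.3 106.3] 173 [ 0.4702 -0.728   0.02  ]
scene blue [ 92.  142.7] 2471 [ 0.7968 -0.6414  0.02  ]
scene blue [304.8 286.4] 167 [0.6248 0.239  0.02  ]
scene yel [138.8 210.5] 128 [ 0.8153 -0.2233  0.02  ]
scene yel [143.2 226. ] 126 [ 0.8316 -0.1589  0.02  ]
```

{"fn": "send_rows", "kwargs": {"rows": [[30, 25, 0, 0, 0, 0.12], [30, 25, 0, 0, 0, 0.12], [30, 25, 0, 0, 0, 0.12], [30, 25, 0, 0, 0, 0.12], [30, 25, 0, 0, 0, 0.12], [30, 25, 0, 0, 0, 0.12], [30, 25, 0, 0, 0, 0.12], [30, 25, 0, 0, 0, 0.12]], "grip": 84}}

```text
time: 0.77
tool_pos: [0.4393, -0.3114, 0.23]
ee_rot: [-3.141, -0.0, 1.335]
wrist_force: [0.0, -0.9, 0.6]
width: 0.0844
finger_force: 0.0
```

{"fn": "send_rows", "kwargs": {"rows": [[9, 4, -30, 0, 0, 0.12], [10, 5, -40, 0, 0, 0.116], [0, 0, -40, 0, 0, 0], [0, 0, 0, 0, 0, 0], [0, 0, 0, 0, 0, 0]]}}

```text
time: 1.18
tool_pos: [0.4554, -0.3024, 0.1174]
ee_rot: [-3.135, -0.005, 1.565]
wrist_force: [0.3, -0.2, 1.0]
width: 0.0838
finger_force: 0.0
```

{"fn": "send_rows", "kwargs": {"rows": [[3, 0, -30, 0, 0, 0], [0, 0, -30, 0, 0, 0], [0, 0, -14, 0, 0, 0], [0, 0, 0, 0, 0, 0], [0, 0, 0, 0, 0, 0]]}}

```text
time: 1.6
tool_pos: [0.4614, -0.3056, 0.0493]
ee_rot: [3.139, 0.002, 1.564]
wrist_force: [-0.3, -0.6, 1.0]
width: 0.0838
finger_force: 0.0
```

{"fn": "send_rows", "kwargs": {"rows": [[0, 0, 0, 0, 0, 0]]}}

```text
time: 1.68
tool_pos: [0.4621, -0.306, 0.0503]
ee_rot: [3.136, 0.004, 1.564]
wrist_force: [0.3, -0.5, -0.5]
width: 0.0837
finger_force: 0.0
```

{"fn": "send_rows", "kwargs": {"rows": [[0, 0, 0, 0, 0, 0]]}}

```text
time: 1.77
tool_pos: [0.462, -0.3057, 0.05]
ee_rot: [3.137, 0.004, 1.564]
wrist_force: [-0.2, -0.9, 0.3]
width: 0.0843
finger_force: 0.0
```

```bash
python3 - <<'E'
from h import *
for i in range(4):
    o=sensors.get_obs();print(o['tool_pos'],o['ee_rot'],o['joint_positions'],o['qvel'].round(3))
    if i==2: snap('top','t1')
E
```

```text
[ 0.46195936 -0.30574265  0.0499543 ] [3.13676982 0.00382415 1.56422579] [-6.87039228e-01  1.96964563e-01  1.61538799e+00  6.38754399e-05
  1.32308544e+00 -6.80493384e-01] [ 0.002  0.002  0.015 -0.001 -0.004  0.   ]
[ 0.46195936 -0.30574265  0.0499543 ] [3.13676982 0.00382415 1.56422579] [-6.87039228e-01  1.96964563e-01  1.61538799e+00  6.38754399e-05
  1.32308544e+00 -6.80493384e-01] [ 0.002  0.002  0.015 -0.001 -0.004  0.   ]
[ 0.46195936 -0.30574265  0.0499543 ] [3.13676982 0.00382415 1.56422579] [-6.87039228e-01  1.96964563e-01  1.61538799e+00  6.38754399e-05
  1.32308544e+00 -6.80493384e-01] [ 0.002  0.002  0.015 -0.001 -0.004  0.   ]
[ 0.46169488 -0.30540448  0.04944304] [3.13750842 0.00323675 1.56446892] [-6.86864466e-01  1.97252354e-01  1.61615035e+00  5.58521056e-05
  1.32297896e+00 -6.80557225e-01] [ 0.001  0.006  0.018  0.001 -0.004 -0.   ]
```

{"fn": "send_rows", "kwargs": {"rows": [[0, 0, 0, 0, 0, 0], [0, 0, 0, 0, 0, 0], [0, 0, 0, 0, 0, 0], [0, 0, 0, 0, 0, 0], [0, 0, 0, 0, 0, 0], [0, 0, 0, 0, 0, 0], [0, 0, 0, 0, 0, 0], [0, 0, 0, 0, 0, 0]]}}

```text
time: 2.48
tool_pos: [0.4602, -0.304, 0.0464]
ee_rot: [-3.142, -0.0, 1.565]
wrist_force: [0.0, -0.3, -0.3]
width: 0.084
finger_force: 0.0
```

{"fn": "send_rows", "kwargs": {"rows": [[0, 0, -3, 0, 0, 0], [0, 0, -4, 0, 0, 0], [0, 0, 0, 0, 0, 0], [0, 0, 0, 0, 0, 0], [0, 0, 0, 0, 0, 0], [0, 0, 0, 0, 0, 0], [0, 0, 0, 0, 0, 0], [0, 0, 0, 0, 0, 0]]}}

```text
time: 3.15
tool_pos: [0.4604, -0.3041, 0.0397]
ee_rot: [3.141, 0.0, 1.565]
wrist_force: [0.5, 0.3, -0.2]
width: 0.0838
finger_force: 0.0
```

{"fn": "send_rows", "kwargs": {"rows": [[-2, 1, -4, 0, 0, 0], [0, 0, 0, 0, 0, 0], [0, 0, 0, 0, 0, 0], [0, 0, 0, 0, 0, 0]]}}

```text
time: 3.48
tool_pos: [0.4581, -0.3029, 0.0354]
ee_rot: [-3.141, -0.0, 1.565]
wrist_force: [-0.6, 0.1, 0.0]
width: 0.0839
finger_force: 0.0
```

{"fn": "send_rows", "kwargs": {"rows": [[0, 0, 0, 0, 0, 0], [0, 0, 0, 0, 0, 0], [0, 0, 0, 0, 0, 0], [0, 0, 0, 0, 0, 0], [0, 0, 0, 0, 0, 0], [0, 0, 0, 0, 0, 0], [0, 0, 0, 0, 0, 0], [0, 0, 0, 0, 0, 0]], "grip": 40}}

```text
time: 4.15
tool_pos: [0.4582, -0.303, 0.0355]
ee_rot: [-3.142, 0.0, 1.565]
wrist_force: [0.5, 0.4, -0.0]
width: 0.0491
finger_force: 30.0
```

{"fn": "send_rows", "kwargs": {"rows": [[0, 0, 10, 0, 0, 0], [0, 0, 20, 0, 0, 0], [0, 0, 30, 0, 0, 0], [0, 0, 30, 0, 0, 0], [0, 0, 20, 0, 0, 0], [0, 0, 10, 0, 0, 0]]}}

```text
time: 4.65
tool_pos: [0.4595, -0.304, 0.1599]
ee_rot: [3.136, 0.004, 1.565]
wrist_force: [0.3, -0.4, -1.2]
width: 0.0495
finger_force: 30.0
```

{"fn": "send_rows", "kwargs": {"rows": [[5, 12, 0, 0, 0, 0], [10, 24, 0, 0, 0, 0], [14, 32, 0, 0, 0, 0], [14, 32, 0, 0, 0, 0], [14, 32, 0, 0, 0, 0], [14, 32, 0, 0, 0, 0], [14, 32, 0, 0, 0, 0], [14, 32, 0, 0, 0, 0]]}}

```text
time: 5.32
tool_pos: [0.5564, -0.072, 0.1531]
ee_rot: [-3.138, -0.002, 1.565]
wrist_force: [0.8, -0.2, -1.6]
width: 0.0498
finger_force: 30.0
```

{"fn": "send_rows", "kwargs": {"rows": [[14, 32, 0, 0, 0, 0], [14, 32, 0, 0, 0, 0], [14, 32, 0, 0, 0, 0], [12, 30, 0, 0, 0, 0], [9, 22, 0, 0, 0, 0], [0, 0, 0, 0, 0, 0], [0, 0, 0, 0, 0, 0]]}}

```text
time: 5.9
tool_pos: [0.619, 0.075, 0.1528]
ee_rot: [-3.137, 0.0, 1.568]
wrist_force: [0.2, -1.1, -0.7]
width: 0.0499
finger_force: 30.0
```

{"fn": "send_rows", "kwargs": {"rows": [[0, 0, 0, 0, 0, 0], [0, 0, -30, 0, 0, 0], [0, 0, -30, 0, 0, 0], [0, 0, -15, 0, 0, 0], [0, 0, 0, 0, 0, 0], [0, 0, 0, 0, 0, 0], [0, 0, 0, 0, 0, 0], [0, 0, 0, 0, 0, 0]]}}

```text
time: 6.57
tool_pos: [0.6216, 0.0725, 0.0829]
ee_rot: [3.137, -0.0, 1.564]
wrist_force: [-0.3, -0.9, -1.1]
width: 0.0488
finger_force: 30.0
```

{"fn": "send_rows", "kwargs": {"rows": [[0, 0, 0, 0, 0, 0], [0, 0, 0, 0, 0, 0], [0, 0, 0, 0, 0, 0], [0, 0, 0, 0, 0, 0], [0, 0, 0, 0, 0, 0], [0, 0, 0, 0, 0, 0], [0, 0, 0, 0, 0, 0], [0, 0, 0, 0, 0, 0]]}}

```text
time: 7.23
tool_pos: [0.6202, 0.073, 0.0804]
ee_rot: [-3.142, 0.0, 1.565]
wrist_force: [-1.3, -0.4, -1.8]
width: 0.0493
finger_force: 30.0
```

{"fn": "send_rows", "kwargs": {"rows": [[0, 1, -12, 0, 0, 0], [0, 0, -10, 0, 0, 0], [0, 0, -6, 0, 0, 0], [0, 0, -2, 0, 0, 0], [0, 0, 0, 0, 0, 0], [0, 0, 0, 0, 0, 0], [0, 0, 0, 0, 0, 0], [0, 0, 0, 0, 0, 0]]}}

```text
time: 7.9
tool_pos: [0.6207, 0.0739, 0.0511]
ee_rot: [3.14, -0.0, 1.565]
wrist_force: [0.4, 0.3, -1.5]
width: 0.049
finger_force: 30.0
```

{"fn": "send_rows", "kwargs": {"rows": [[0, 0, -1, 0, 0, 0], [0, 0, 0, 0, 0, 0], [0, 0, -1, 0, 0, 0], [0, 0, 0, 0, 0, 0], [0, 0, 0, 0, 0, 0], [0, 0, 0, 0, 0, 0]]}}

```text
time: 8.4
tool_pos: [0.6202, 0.0739, 0.0485]
ee_rot: [3.142, 0.0, 1.565]
wrist_force: [-0.1, 0.2, -2.2]
width: 0.0491
finger_force: 30.0
```

{"fn": "send_rows", "kwargs": {"rows": [[0, 0, -1, 0, 0, 0], [0, 0, 0, 0, 0, 0], [0, 0, 0, 0, 0, 0], [0, 0, 0, 0, 0, 0]]}}

```text
time: 8.73
tool_pos: [0.6204, 0.074, 0.0476]
ee_rot: [3.141, 0.0, 1.565]
wrist_force: [-0.9, -0.4, -2.2]
width: 0.0494
finger_force: 30.0
```

{"fn": "send_rows", "kwargs": {"rows": [[0, 0, 0, 0, 0, 0], [0, 0, 0, 0, 0, 0], [0, 0, 0, 0, 0, 0], [0, 0, 0, 0, 0, 0], [0, 0, 0, 0, 0, 0], [0, 0, 0, 0, 0, 0]], "grip": 90}}

```text
time: 9.23
tool_pos: [0.6203, 0.074, 0.0476]
ee_rot: [3.141, 0.0, 1.565]
wrist_force: [0.7, -0.2, -0.4]
width: 0.0861
finger_force: 0.0
```

{"fn": "send_rows", "kwargs": {"rows": [[0, 0, 15, 0, 0, 0], [0, 0, 35, 0, 0, 0], [0, 0, 40, 0, 0, 0], [0, 0, 20, 0, 0, 0], [0, 0, 0, 0, 0, 0], [0, 0, 0, 0, 0, 0]]}}

```text
time: 9.73
tool_pos: [0.6212, 0.074, 0.1594]
ee_rot: [3.137, -0.0, 1.565]
wrist_force: [-0.3, -0.3, -0.6]
width: 0.0901
finger_force: 0.0
```

{"fn": "send_rows", "kwargs": {"rows": [[-10, -12, 0, 0, 0, 0], [-20, -24, 0, 0, 0, 0], [-23, -28, 0, 0, 0, 0], [-23, -28, 0, 0, 0, 0], [-23, -28, 0, 0, 0, 0], [-23, -28, 0, 0, 0, 0], [-18, -20, 0, 0, 0, 0], [-9.5, -10.5, 0, 0, 0, 0]]}}

```text
time: 10.4
tool_pos: [0.4673, -0.106, 0.1546]
ee_rot: [-3.136, -0.001, 1.562]
wrist_force: [1.4, 0.0, 1.0]
width: 0.09
finger_force: 0.0
```

{"fn": "send_rows", "kwargs": {"rows": [[0, 0, -15, 0, 0, 0], [0, 0, -25, 0, 0, 0], [0, 0, -10, 0, 0, 0], [0, 0, 0, 0, 0, 0], [0, 0, 0, 0, 0, 0], [0, 0, 0, 0, 0, 0], [0, 0, 0, 0, 0, 0], [0, 0, 0, 0, 0, 0]]}}

```text
time: 11.07
tool_pos: [0.4716, -0.1046, 0.1086]
ee_rot: [3.139, 0.001, 1.565]
wrist_force: [-0.8, -0.2, 0.1]
width: 0.0902
finger_force: 0.0
```

```bash
python3 - <<'E'
from h import *
for n in('top','scene'):
    im=snap(n,n+'1')
    for c,a in blobs(red(im)): print(n,c.round(1),a,[(i+1,z,x.round(4),round(A)) for i,z in((2,.012),(2,0),(3,0)) for x,A in [fit(n,i,c,z)] if .6<A/a<1.5])
print(sensors.get_obs()['tool_pos'])
E
```

```text
top [218.2 153.1] 259 [(3, 0.012, array([0.6214, 0.074 ]), 307), (3, 0, array([0.6245, 0.0754]), 300)]
top [140.8 207.4] 79 []
top [211.5 224.4] 150 []
top [  9.2 247.3] 66 []
scene [266.6 183.6] 407 [(3, 0.012, array([ 0.4785, -0.0941]), 324), (3, 0, array([ 0.4689, -0.1066]), 314), (4, 0, array([ 0.4709, -0.104 ]), 465)]
scene [325.  215.1] 188 []
scene [262.3 238.5] 349 [(3, 0.012, array([0.6213, 0.076 ]), 442), (3, 0, array([0.614 , 0.0663]), 428)]
scene [367.7 269.4] 126 []
[ 0.47135986 -0.10458545  0.10841077]
```

{"fn": "send_rows", "kwargs": {"rows": [[0, 0, -20, 0, 0, 0], [0, 0, -25, 0, 0, 0], [0, 0, -17, 0, 0, 0], [0, 0, -8, 0, 0, 0], [0, 0, 0, 0, 0, 0], [0, 0, 0, 0, 0, 0], [0, 0, 0, 0, 0, 0], [0, 0, 0, 0, 0, 0]]}}

```text
time: 11.83
tool_pos: [0.472, -0.1049, 0.0391]
ee_rot: [3.139, 0.001, 1.565]
wrist_force: [0.8, -0.3, 0.1]
width: 0.0901
finger_force: 0.0
```

{"fn": "send_rows", "kwargs": {"rows": [[0, 0, 0, 0, 0, 0], [0, 0, 0, 0, 0, 0], [0, 0, 0, 0, 0, 0], [0, 0, 0, 0, 0, 0], [0, 0, 0, 0, 0, 0], [0, 0, 0, 0, 0, 0], [0, 0, 0, 0, 0, 0], [0, 0, 0, 0, 0, 0]], "grip": 50}}

```text
time: 12.5
tool_pos: [0.4706, -0.1045, 0.0376]
ee_rot: [-3.141, 0.0, 1.565]
wrist_force: [-2.0, 0.1, 2.2]
width: 0.0619
finger_force: 30.0
```

{"fn": "send_rows", "kwargs": {"rows": [[0, 0, 10, 0, 0, 0], [0, 0, 20, 0, 0, 0], [0, 0, 30, 0, 0, 0], [0, 0, 30, 0, 0, 0], [0, 0, 20, 0, 0, 0], [0, 0, 10, 0, 0, 0]]}}

```text
time: 13.0
tool_pos: [0.4723, -0.1049, 0.1612]
ee_rot: [3.136, 0.002, 1.565]
wrist_force: [0.9, -0.7, -2.4]
width: 0.0617
finger_force: 30.0
```

{"fn": "send_rows", "kwargs": {"rows": [[7, 12, 0, 0, 0, 0], [13, 23, 0, 0, 0, 0], [18, 32, 0, 0, 0, 0], [18, 32, 0, 0, 0, 0], [18, 32, 0, 0, 0, 0], [18, 32, 0, 0, 0, 0], [18, 32, 0, 0, 0, 0], [18, 32, 0, 0, 0, 0]]}}

```text
time: 13.67
tool_pos: [0.5987, 0.1242, 0.156]
ee_rot: [-3.139, 0.0, 1.565]
wrist_force: [1.4, -0.5, -2.5]
width: 0.0617
finger_force: 30.0
```

{"fn": "send_rows", "kwargs": {"rows": [[14, 25, 0, 0, 0, 0], [9.5, 18.5, 0, 0, 0, 0], [0, 0, 0, 0, 0, 0], [0, 0, -20, 0, 0, 0], [0, 0, -30, 0, 0, 0], [0, 0, -20, 0, 0, 0], [0, 0, -10, 0, 0, 0], [0, 0, 0, 0, 0, 0]]}}

```text
time: 14.33
tool_pos: [0.6193, 0.165, 0.0728]
ee_rot: [-3.133, 0.002, 1.564]
wrist_force: [-0.3, -0.1, -2.8]
width: 0.0615
finger_force: 30.0
```

{"fn": "send_rows", "kwargs": {"rows": [[0, 0, 0, 0, 0, 0], [0, 0, 0, 0, 0, 0], [0, 0, 0, 0, 0, 0], [0, 0, 0, 0, 0, 0], [0, 0, 0, 0, 0, 0], [0, 0, 0, 0, 0, 0], [0, 0, 0, 0, 0, 0], [0, 0, 0, 0, 0, 0]]}}

```text
time: 15.0
tool_pos: [0.6223, 0.166, 0.0777]
ee_rot: [3.141, -0.0, 1.565]
wrist_force: [0.9, 0.2, -3.2]
width: 0.0615
finger_force: 30.0
```

Lowering to contact height 0.0496.

{"fn": "send_rows", "kwargs": {"rows": [[0, 0, -10, 0, 0, 0], [0, 0, -9, 0, 0, 0], [0, 0, -5, 0, 0, 0], [0, 0, -2, 0, 0, 0], [0, 0, 0, 0, 0, 0], [0, 0, 0, 0, 0, 0], [0, 0, 0, 0, 0, 0], [0, 0, 0, 0, 0, 0]]}}

```text
time: 15.67
tool_pos: [0.6225, 0.166, 0.0517]
ee_rot: [3.141, -0.0, 1.565]
wrist_force: [0.4, -0.7, -2.0]
width: 0.0621
finger_force: 30.0
```

{"fn": "send_rows", "kwargs": {"rows": [[0, 0, -1, 0, 0, 0], [0, 0, 0, 0, 0, 0], [0, 0, -0.5, 0, 0, 0], [0, 0, 0, 0, 0, 0], [0, 0, 0, 0, 0, 0], [0, 0, 0, 0, 0, 0], [0, 0, 0, 0, 0, 0], [0, 0, 0, 0, 0, 0]]}}

```text
time: 16.33
tool_pos: [0.6223, 0.166, 0.05]
ee_rot: [3.141, 0.0, 1.565]
wrist_force: [-0.4, 0.2, -2.6]
width: 0.0618
finger_force: 30.0
```

Then release, rise and go on to P2 at (0.426, 0.093).

{"fn": "send_rows", "kwargs": {"rows": [[0, 0, -0.5, 0, 0, 0], [0, 0, 0, 0, 0, 0], [0, 0, 0, 0, 0, 0], [0, 0, 0, 0, 0, 0]]}}

```text
time: 16.67
tool_pos: [0.6224, 0.166, 0.0497]
ee_rot: [3.141, -0.0, 1.565]
wrist_force: [-0.3, -0.7, -1.2]
width: 0.0621
finger_force: 30.0
```

{"fn": "send_rows", "kwargs": {"rows": [[0, 0, 0, 0, 0, 0], [0, 0, 0, 0, 0, 0], [0, 0, 0, 0, 0, 0], [0, 0, 0, 0, 0, 0], [0, 0, 0, 0, 0, 0], [0, 0, 0, 0, 0, 0]], "grip": 92}}

```text
time: 17.17
tool_pos: [0.6224, 0.166, 0.0496]
ee_rot: [3.141, -0.0, 1.565]
wrist_force: [-0.1, -0.5, 0.2]
width: 0.0919
finger_force: 0.0
```

{"fn": "send_rows", "kwargs": {"rows": [[0, 0, 15, 0, 0, 0], [0, 0, 35, 0, 0, 0], [0, 0, 40, 0, 0, 0], [0, 0, 20, 0, 0, 0], [0, 0, 0, 0, 0, 0], [0, 0, 0, 0, 0, 0]]}}

```text
time: 17.67
tool_pos: [0.6232, 0.1661, 0.1615]
ee_rot: [3.138, -0.001, 1.565]
wrist_force: [-0.8, 0.6, -0.8]
width: 0.0923
finger_force: 0.0
```

{"fn": "send_rows", "kwargs": {"rows": [[-14, -5, 0, 0, 0, 0], [-25, -9, 0, 0, 0, 0], [-32, -12, 0, 0, 0, 0], [-32, -12, 0, 0, 0, 0], [-32, -12, 0, 0, 0, 0], [-32, -12, 0, 0, 0, 0], [-19, -7, 0, 0, 0, 0], [-10, -4, 0, 0, 0, 0]], "grip": 70}}

```text
time: 18.33
tool_pos: [0.4227, 0.0922, 0.1568]
ee_rot: [-3.136, 0.001, 1.564]
wrist_force: [0.2, -0.7, -1.0]
width: 0.0702
finger_force: 0.0
```

{"fn": "send_rows", "kwargs": {"rows": [[0, 0, -20, 0, 0, 0], [0, 0, -35, 0, 0, 0], [0, 0, -20, 0, 0, 0], [0, 0, -10, 0, 0, 0], [0, 0, 0, 0, 0, 0], [0, 0, 0, 0, 0, 0], [0, 0, 0, 0, 0, 0], [0, 0, 0, 0, 0, 0]]}}

```text
time: 19.0
tool_pos: [0.4277, 0.0931, 0.0761]
ee_rot: [3.138, -0.0, 1.565]
wrist_force: [-0.2, 0.7, 0.0]
width: 0.0702
finger_force: 0.0
```

{"fn": "send_rows", "kwargs": {"rows": [[0, 0, 0, 0, 0, 0], [0, 0, 0, 0, 0, 0], [0, 0, 0, 0, 0, 0], [0, 0, 0, 0, 0, 0], [0, 0, 0, 0, 0, 0], [0, 0, 0, 0, 0, 0]]}}

```text
time: 19.5
tool_pos: [0.4263, 0.093, 0.0746]
ee_rot: [3.141, 0.0, 1.565]
wrist_force: [0.5, -0.4, -0.6]
width: 0.0698
finger_force: 0.0
```

Down to 0.033, then grip.

{"fn": "send_rows", "kwargs": {"rows": [[0, 0, -15, 0, 0, 0], [0, 0, -15, 0, 0, 0], [0, 0, -8, 0, 0, 0], [0, 0, -3, 0, 0, 0], [0, 0, 0, 0, 0, 0], [0, 0, 0, 0, 0, 0], [0, 0, 0, 0, 0, 0], [0, 0, 0, 0, 0, 0]]}}

```text
time: 20.17
tool_pos: [0.4269, 0.093, 0.0343]
ee_rot: [3.14, -0.0, 1.565]
wrist_force: [0.2, 0.6, -0.9]
width: 0.0699
finger_force: 0.0
```

{"fn": "send_rows", "kwargs": {"rows": [[0, 0, 0, 0, 0, 0], [0, 0, 0, 0, 0, 0], [0, 0, 0, 0, 0, 0], [0, 0, 0, 0, 0, 0], [0, 0, 0, 0, 0, 0], [0, 0, 0, 0, 0, 0], [0, 0, 0, 0, 0, 0], [0, 0, 0, 0, 0, 0]], "grip": 28}}

```text
time: 20.83
tool_pos: [0.4262, 0.093, 0.0335]
ee_rot: [3.142, -0.0, 1.565]
wrist_force: [-0.0, -0.1, 0.8]
width: 0.0373
finger_force: 30.0
```

{"fn": "send_rows", "kwargs": {"rows": [[0, 0, 10, 0, 0, 0], [0, 0, 20, 0, 0, 0], [0, 0, 30, 0, 0, 0], [0, 0, 30, 0, 0, 0], [0, 0, 20, 0, 0, 0], [0, 0, 10, 0, 0, 0]]}}

```text
time: 21.33
tool_pos: [0.428, 0.0931, 0.1576]
ee_rot: [3.135, -0.001, 1.565]
wrist_force: [0.6, 0.4, -0.4]
width: 0.037
finger_force: 30.0
```

{"fn": "send_rows", "kwargs": {"rows": [[12, -7, 0, 0, 0, 0], [24, -14, 0, 0, 0, 0], [32, -18, 0, 0, 0, 0], [32, -18, 0, 0, 0, 0], [32, -18, 0, 0, 0, 0], [30, -18, 0, 0, 0, 0], [20, -12, 0, 0, 0, 0], [11.3, -6, 0, 0, 0, 0]]}}

```text
time: 22.0
tool_pos: [0.6212, -0.0208, 0.15]
ee_rot: [-3.138, 0.001, 1.563]
wrist_force: [0.4, 1.3, -1.2]
width: 0.0378
finger_force: 30.0
```

{"fn": "send_rows", "kwargs": {"rows": [[0, 0, 0, 0, 0, 0], [0, 0, -20, 0, 0, 0], [0, 0, -30, 0, 0, 0], [0, 0, -20, 0, 0, 0], [0, 0, -10, 0, 0, 0], [0, 0, 0, 0, 0, 0], [0, 0, 0, 0, 0, 0], [0, 0, 0, 0, 0, 0]]}}

```text
time: 22.67
tool_pos: [0.6204, -0.0181, 0.075]
ee_rot: [3.139, 0.0, 1.565]
wrist_force: [0.1, -0.7, -0.5]
width: 0.0374
finger_force: 30.0
```

{"fn": "send_rows", "kwargs": {"rows": [[0, 0, 0, 0, 0, 0], [0, 0, 0, 0, 0, 0], [0, 0, 0, 0, 0, 0], [0, 0, 0, 0, 0, 0], [0, 0, 0, 0, 0, 0], [0, 0, 0, 0, 0, 0]]}}

```text
time: 23.17
tool_pos: [0.6197, -0.018, 0.0737]
ee_rot: [3.141, 0.0, 1.565]
wrist_force: [-0.2, 0.2, -1.0]
width: 0.037
finger_force: 30.0
```

{"fn": "send_rows", "kwargs": {"rows": [[0, 0, -10, 0, 0, 0], [0, 0, -9, 0, 0, 0], [0, 0, -5, 0, 0, 0], [0, 0, -2, 0, 0, 0], [0, 0, 0, 0, 0, 0], [0, 0, 0, 0, 0, 0], [0, 0, 0, 0, 0, 0], [0, 0, 0, 0, 0, 0]]}}

```text
time: 23.83
tool_pos: [0.6198, -0.0181, 0.0477]
ee_rot: [3.141, 0.0, 1.565]
wrist_force: [-0.3, 0.6, -1.2]
width: 0.0373
finger_force: 30.0
```

{"fn": "send_rows", "kwargs": {"rows": [[0, 0, -1, 0, 0, 0], [0, 0, -1, 0, 0, 0], [0, 0, 0, 0, 0, 0], [0, 0, 0, 0, 0, 0], [0, 0, 0, 0, 0, 0], [0, 0, 0, 0, 0, 0]]}}

```text
time: 24.33
tool_pos: [0.6197, -0.0181, 0.0456]
ee_rot: [3.141, 0.0, 1.565]
wrist_force: [1.2, 0.8, -0.7]
width: 0.0374
finger_force: 30.0
```

{"fn": "send_rows", "kwargs": {"rows": [[0, 0, 0, 0, 0, 0], [0, 0, 0, 0, 0, 0], [0, 0, 0, 0, 0, 0], [0, 0, 0, 0, 0, 0], [0, 0, 0, 0, 0, 0], [0, 0, 0, 0, 0, 0]], "grip": 70}}

```text
time: 24.83
tool_pos: [0.6196, -0.018, 0.0455]
ee_rot: [3.141, 0.0, 1.565]
wrist_force: [0.0, -0.9, 0.1]
width: 0.0696
finger_force: 0.0
```

{"fn": "send_rows", "kwargs": {"rows": [[0, 0, 15, 0, 0, 0], [0, 0, 35, 0, 0, 0], [0, 0, 40, 0, 0, 0], [0, 0, 20, 0, 0, 0], [0, 0, 0, 0, 0, 0], [0, 0, 0, 0, 0, 0]]}}

```text
time: 25.33
tool_pos: [0.6205, -0.0181, 0.1574]
ee_rot: [3.138, 0.0, 1.565]
wrist_force: [0.3, 0.0, -0.8]
width: 0.0701
finger_force: 0.0
```

{"fn": "send_rows", "kwargs": {"rows": [[-7, 15, 0, 0, 0, 0], [-14, 30, 0, 0, 0, 0], [-16, 34, 0, 0, 0, 0], [-16, 34, 0, 0, 0, 0], [-16, 34, 0, 0, 0, 0], [-16, 34, 0, 0, 0, 0], [-16, 34, 0, 0, 0, 0], [-16, 34, 0, 0, 0, 0]], "grip": 60}}

```text
time: 26.0
tool_pos: [0.4991, 0.2327, 0.1524]
ee_rot: [-3.136, 0.001, 1.565]
wrist_force: [0.6, 1.1, 0.1]
width: 0.06
finger_force: 0.0
```

{"fn": "send_rows", "kwargs": {"rows": [[-14, 30, 0, 0, 0, 0], [-9, 18, 0, 0, 0, 0], [-4, 10, 0, 0, 0, 0], [0, 0, -20, 0, 0, 0], [0, 0, -35, 0, 0, 0], [0, 0, -20, 0, 0, 0], [0, 0, -10, 0, 0, 0], [0, 0, 0, 0, 0, 0]]}}

```text
time: 26.67
tool_pos: [0.4726, 0.2874, 0.0659]
ee_rot: [-3.133, 0.004, 1.564]
wrist_force: [0.4, -0.4, -0.4]
width: 0.0599
finger_force: 0.0
```

{"fn": "send_rows", "kwargs": {"rows": [[0, 0, 0, 0, 0, 0], [0, 0, 0, 0, 0, 0], [0, 0, 0, 0, 0, 0], [0, 0, 0, 0, 0, 0], [0, 0, 0, 0, 0, 0], [0, 0, 0, 0, 0, 0], [0, 0, 0, 0, 0, 0], [0, 0, 0, 0, 0, 0]]}}

```text
time: 27.33
tool_pos: [0.4756, 0.289, 0.0707]
ee_rot: [3.141, -0.0, 1.565]
wrist_force: [0.4, -0.3, 0.7]
width: 0.0599
finger_force: 0.0
```

```bash
python3 - <<'E'
from h import *
for n in('scene','top'):
    im=snap(n,n+'2')
    for c,a in blobs(red(im)): print(n,c.round(1),a,[(i+1,x.round(4),round(A)) for i,z in((0,0),(1,.012),(2,.012),(3,.012)) for x,A in [fit(n,i,c,z)] if .6<A/a<1.5])
print(sensors.get_obs()['tool_pos'])
E
```

```text
scene [240.9 218.7] 171 [(1, array([ 0.6122, -0.0304]), 123), (2, array([ 0.621 , -0.0169]), 244)]
scene [262.3 238.5] 348 [(2, array([0.6199, 0.0741]), 270), (3, array([0.6214, 0.076 ]), 442)]
scene [285.5 260.9] 614 [(3, array([0.6221, 0.1665]), 498), (4, array([0.6236, 0.1681]), 743)]
scene [368.1 269.5] 113 [(1, array([0.4746, 0.2899]), 163)]
top [184.9 152.7] 418 [(3, array([0.6238, 0.166 ]), 316), (4, array([0.6231, 0.1655]), 479)]
top [218.2 153. ] 259 [(2, array([0.6221, 0.0743]), 181), (3, array([0.6214, 0.074 ]), 307)]
top [251.7 153. ] 142 [(2, array([ 0.6206, -0.0183]), 178)]
top [140.7 207.5] 77 [(1, array([0.4754, 0.2888]), 96)]
top [  9.3 247.4] 65 []
[0.47555757 0.28894675 0.07052481]
```

Pads 2–4 are on their marks, and the tool is centred over P1. Next it goes down to 0.0305.

{"fn": "send_rows", "kwargs": {"rows": [[0, 0, -15, 0, 0, 0], [0, 0, -14, 0, 0, 0], [0, 0, -8, 0, 0, 0], [0, 0, -3, 0, 0, 0], [0, 0, 0, 0, 0, 0], [0, 0, 0, 0, 0, 0], [0, 0, 0, 0, 0, 0], [0, 0, 0, 0, 0, 0]]}}

```text
time: 28.1
tool_pos: [0.4762, 0.2893, 0.0315]
ee_rot: [3.14, -0.001, 1.565]
wrist_force: [-0.1, 0.1, 0.9]
width: 0.06
finger_force: 0.0
```

{"fn": "send_rows", "kwargs": {"rows": [[0, 0, 0, 0, 0, 0], [0, 0, 0, 0, 0, 0], [0, 0, 0, 0, 0, 0], [0, 0, 0, 0, 0, 0], [0, 0, 0, 0, 0, 0], [0, 0, 0, 0, 0, 0], [0, 0, 0, 0, 0, 0], [0, 0, 0, 0, 0, 0]], "grip": 16}}

```text
time: 28.77
tool_pos: [0.4755, 0.289, 0.0305]
ee_rot: [-3.142, 0.0, 1.565]
wrist_force: [0.2, 0.7, 0.7]
width: 0.0252
finger_force: 30.0
```

{"fn": "send_rows", "kwargs": {"rows": [[0, 0, 10, 0, 0, 0], [0, 0, 20, 0, 0, 0], [0, 0, 30, 0, 0, 0], [0, 0, 30, 0, 0, 0], [0, 0, 20, 0, 0, 0], [0, 0, 10, 0, 0, 0]]}}

```text
time: 29.27
tool_pos: [0.4772, 0.2897, 0.1552]
ee_rot: [3.135, -0.003, 1.565]
wrist_force: [0.9, 0.0, -0.2]
width: 0.0251
finger_force: 30.0
```

{"fn": "send_rows", "kwargs": {"rows": [[5, -14, 0, 0, 0, 0], [10, -26, 0, 0, 0, 0], [12, -34, 0, 0, 0, 0], [12, -34, 0, 0, 0, 0], [12, -34, 0, 0, 0, 0], [12, -34, 0, 0, 0, 0], [12, -34, 0, 0, 0, 0], [12, -34, 0, 0, 0, 0]]}}

```text
time: 29.93
tool_pos: [0.5624, 0.0433, 0.1499]
ee_rot: [-3.14, -0.0, 1.565]
wrist_force: [0.3, 0.4, 0.4]
width: 0.0255
finger_force: 30.0
```

{"fn": "send_rows", "kwargs": {"rows": [[12, -34, 0, 0, 0, 0], [12, -34, 0, 0, 0, 0], [12, -34, 0, 0, 0, 0], [12, -34, 0, 0, 0, 0], [7.5, -19.5, 0, 0, 0, 0], [0, 0, 0, 0, 0, 0], [0, 0, 0, 0, 0, 0]]}}

```text
time: 30.52
tool_pos: [0.6177, -0.1115, 0.1494]
ee_rot: [-3.14, -0.001, 1.562]
wrist_force: [0.2, 0.5, -1.2]
width: 0.0255
finger_force: 30.0
```

{"fn": "send_rows", "kwargs": {"rows": [[0, 0, 0, 0, 0, 0], [0, 0, -20, 0, 0, 0], [0, 0, -30, 0, 0, 0], [0, 0, -20, 0, 0, 0], [0, 0, -10, 0, 0, 0], [0, 0, 0, 0, 0, 0], [0, 0, 0, 0, 0, 0], [0, 0, 0, 0, 0, 0]]}}

```text
time: 31.18
tool_pos: [0.6191, -0.1102, 0.0725]
ee_rot: [3.138, 0.001, 1.566]
wrist_force: [0.3, -0.5, -0.8]
width: 0.0256
finger_force: 30.0
```

{"fn": "send_rows", "kwargs": {"rows": [[0, 0, 0, 0, 0, 0], [0, 0, 0, 0, 0, 0], [0, 0, 0, 0, 0, 0], [0, 0, 0, 0, 0, 0], [0, 0, 0, 0, 0, 0], [0, 0, 0, 0, 0, 0]]}}

```text
time: 31.68
tool_pos: [0.6181, -0.1106, 0.0706]
ee_rot: [3.141, 0.0, 1.565]
wrist_force: [0.6, 0.0, 0.2]
width: 0.0253
finger_force: 30.0
```

{"fn": "send_rows", "kwargs": {"rows": [[0, 0, -10, 0, 0, 0], [0, 0, -9, 0, 0, 0], [0, 0, -5, 0, 0, 0], [0, 0, -2, 0, 0, 0], [0, 0, 0, 0, 0, 0], [0, 0, 0, 0, 0, 0], [0, 0, 0, 0, 0, 0], [0, 0, 0, 0, 0, 0]]}}

```text
time: 32.35
tool_pos: [0.6183, -0.1106, 0.0448]
ee_rot: [3.141, 0.0, 1.565]
wrist_force: [-0.1, 0.3, -0.2]
width: 0.0256
finger_force: 30.0
```

{"fn": "send_rows", "kwargs": {"rows": [[0, 0, -1, 0, 0, 0], [0, 0, -1, 0, 0, 0], [0, 0, 0, 0, 0, 0], [0, 0, 0, 0, 0, 0], [0, 0, 0, 0, 0, 0], [0, 0, 0, 0, 0, 0]]}}

```text
time: 32.85
tool_pos: [0.6181, -0.1105, 0.0425]
ee_rot: [3.141, 0.0, 1.565]
wrist_force: [0.1, 0.5, -0.5]
width: 0.0254
finger_force: 30.0
```

{"fn": "send_rows", "kwargs": {"rows": [[0, 0, 0, 0, 0, 0], [0, 0, 0, 0, 0, 0], [0, 0, 0, 0, 0, 0], [0, 0, 0, 0, 0, 0], [0, 0, 0, 0, 0, 0], [0, 0, 0, 0, 0, 0]], "grip": 60}}

```text
time: 33.35
tool_pos: [0.6181, -0.1105, 0.0425]
ee_rot: [3.141, 0.0, 1.565]
wrist_force: [-0.9, 0.1, -0.3]
width: 0.0597
finger_force: 0.0
```

{"fn": "send_rows", "kwargs": {"rows": [[0, 0, 15, 0, 0, 0], [0, 0, 35, 0, 0, 0], [0, 0, 40, 0, 0, 0], [-20, 0, 20, 0, 0, 0], [-35, 0, 0, 0, 0, 0], [-40, 0, 0, 0, 0, 0], [-40, 0, 0, 0, 0, 0], [-40, 0, 0, 0, 0, 0]]}}

```text
time: 34.02
tool_pos: [0.4414, -0.1104, 0.1525]
ee_rot: [3.141, 0.0, 1.565]
wrist_force: [-0.4, -1.1, 0.9]
width: 0.0602
finger_force: 0.0
```

{"fn": "send_rows", "kwargs": {"rows": [[-20, 0, 20, 0, 0, 0], [-10, 0, 0, 0, 0, 0], [0, 0, 0, 0, 0, 0], [0, 0, 0, 0, 0, 0], [0, 0, 0, 0, 0, 0], [0, 0, 0, 0, 0, 0], [0, 0, 0, 0, 0, 0], [0, 0, 0, 0, 0, 0]]}}

```text
time: 34.68
tool_pos: [0.4136, -0.1105, 0.1719]
ee_rot: [-3.141, -0.001, 1.565]
wrist_force: [0.2, -0.2, -0.6]
width: 0.0599
finger_force: 0.0
```

```bash
python3 - <<'E'
from h import *
for n in('scene','top'):
    im=snap(n,n+'3')
    cv2.imwrite(f'pics/{n}3b.png',cv2.resize(im[90:310,100:400,::-1],(780,572),interpolation=cv2.INTER_CUBIC))
    for c,a in blobs(red(im)): print(n,c.round(1),a,[(i+1,x.round(4),round(A)) for i in range(4) for x,A in [fit(n,i,c,.012)] if .7<A/a<1.5])
o=sensors.get_obs();print(o['tool_pos'],o['wrist_force'])
E
```

```text
scene [222.3 200.8] 66 []
scene [241.  218.8] 172 [(1, array([ 0.6195, -0.019 ]), 127), (2, array([ 0.621 , -0.0166]), 244)]
scene [262.3 238.5] 351 [(2, array([0.62 , 0.074]), 270), (3, array([0.6214, 0.076 ]), 442)]
scene [285.5 260.9] 613 [(3, array([0.6221, 0.1664]), 498), (4, array([0.6236, 0.168 ]), 743)]
top [184.9 152.7] 418 [(3, array([0.6238, 0.166 ]), 316), (4, array([0.6231, 0.1655]), 479)]
top [218.2 153. ] 259 [(3, array([0.6214, 0.0739]), 307)]
top [251.7 153. ] 142 [(2, array([ 0.6206, -0.0183]), 178)]
top [285.3 153.3] 64 [(1, array([ 0.619 , -0.1112]), 87)]
top [  9.3 247.4] 65 []
[ 0.41340075 -0.11048388  0.17206588] [-1.5579419   0.29018635  0.59629958]
```

View pics/scene3b.png

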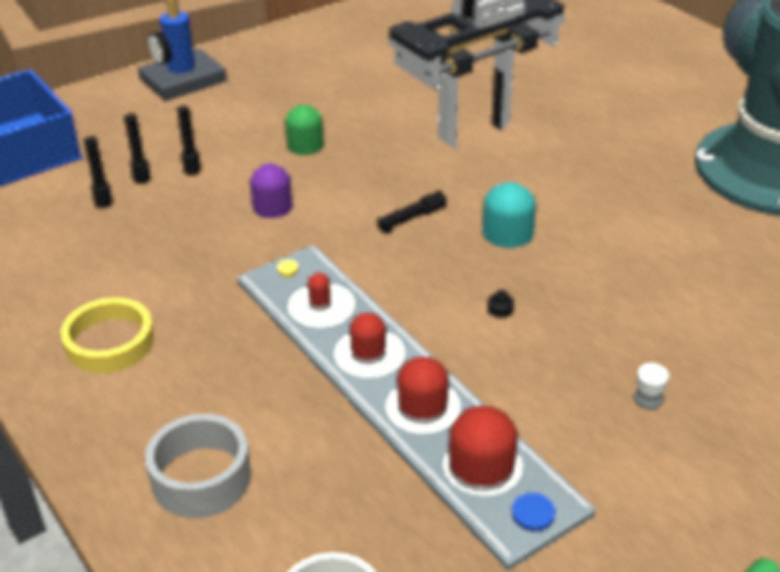

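The crop shows all four pads upright and centred on their marks, smallest next to the yellow disc (319,290) up to largest next to the blue disc (483,445). The gripper is clear of everything, so I am handing the job in.

```bash
python3 -c "from bench import ticket; print(ticket.close_job())"
```

```text
the job is handed in; nothing more can be done
None
```

The job is handed in: all four pads stand upright on their marks, smallest at the yellow disc to largest at the blue, each measured within about 2 mm of its mark's centre after about 35 s of the 102 s; no verdict was returned.

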